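Shunt the urgent sample carrier into the code reader

TASK

The yellow sample carrier is urgent, but the white one stands in its way at the crossing of the shunting tray. Slide the white carrier back into the empty front bay, slide the yellow one across to the crossing, then push it towards the reader until it clicks home in the dock and let go. The dock's setting is not known, so feel for it gently and never drive the sprung buffer to the end of its travel; leave the blue carrier in its bay.

Things in the scene. Friction and masses are not known exactly. Their poses are not given: they have to be found in the camera images.
- tray: Shunting tray, 271 x 214 mm, fixed to the bench: dark grey base, mid-grey cover plate with a plus-shaped slot. Origin on the bench under the middle of the crossing; x runs along the main lane to the code reader (white box), y to the left bay, z up. The cover's top is 27 mm above the bench. The tray's place and yaw vary.
- crossing (a point): Middle of the crossing on the lane floor, 12 mm above the bench. Axes as the tray's. Bays lie at 63 mm pitch. Lanes are 64 mm wide between walls for the 60 mm carrier feet. Lips of the cover plate, 12 to 15 mm above the lane floor, reach 5 mm in over the lane edges, so carriers slide but cannot be lifted out. The feet slide with little friction.
- front_bay (a point): Middle of the front bay, nearest the robot (63 mm from the crossing, tray -x), on the lane floor; empty at the start. Its end wall stops a carrier's centre 6 mm beyond this point, 69 mm from the crossing; a carrier here must stand at least 62 mm from the crossing to let another pass through it.
- left_bay (a point): Middle of the left bay (63 mm from the crossing, tray +y), on the lane floor. Its end wall stops a carrier's centre 6 mm farther out.
- right_bay (a point): Middle of the right bay (63 mm from the crossing, tray -y), on the lane floor. Its end wall stops a carrier's centre 6 mm farther out.
- dock_nominal (a point): Nominal home of a carrier's centre in the dock (63 mm from the crossing, tray +x), on the lane floor. True home lies up to 8.5 mm nearer or farther along x: buffer and latch were set together by hand, and their place is not measured. Reader: front face 66 mm behind this point, top 50 mm above the lane floor.
- white_carrier: White plastic carrier, 0.18 kg, at the crossing at the start. Foot 60 x 60 x 10 mm, notched (21 mm wide, 9 deep) in its +y and -y flanks; on it a square post 28 x 28 mm, 10 to 44 mm above the underside, to grip across its flats (sides parallel to the tray's x and y); a vial with white cap in the post ends 64 mm above the underside. Origin: centre of the underside; axes as the tray's.
- yellow_carrier: Yellow carrier, the urgent one, same shape and origin as the white one, 0.14 to 0.25 kg; starts in the left or in the right bay.
- blue_carrier: Blue carrier, same shape and origin; starts in the other side bay, across from the yellow one, and stays there.
- latch (a joint): Sprung steel catch in the left wall of the dock, m: 0 = fully out (dock empty, or a carrier home with the catch in its notch), 0.0025 to 0.007 = pushed in by the flank of a passing foot. Its ramp meets a foot some 30 mm before true home and takes up to about 10 N of push; over the last 20 mm the flank rubs along it lightly; at home it snaps into the notch and holds the carrier from sliding back.
- buffer (a joint): Sprung rubber-faced buffer at the back of the dock, m pressed in: 0 = free. A carrier's foot meets it 0.5 mm behind true home. It resists with 6 N per mm and bottoms at 2.2 mm; do not press it in more than 2 mm (12 N). A carrier pressed up to 1.5 mm into it springs back to the click when let go.

How it is judged:
By the outcome, as a careful person would: the job done as asked, in the order asked, and still so for the second after the job is handed in, with the robot touching nothing.
It also fails if it takes over 54 s, if anything falls off the work surface, if the arm or the gripper's body presses on something with over 40 N, if the wrist force passes 120 N, or if a joint passes its speed limit or range.

ROBOT

A 6-joint arm with a two-finger parallel gripper is mounted at the origin on a cart in front of the work surface, level with it; the furniture and walls round the work are solid. World frame = base frame: x ahead of the robot, y to its left, z up, the work surface at z = 0. Lengths are in m, angles in rad, forces in N, time in s.
With the tool pointing down it reaches from about 0.375 to 0.9 m from the base axis. Payload 3.1 kg.
Tool frame: the origin (TCP) lies midway between the tips of the shut fingers; the grasp point (between the pads) lies robot.grip_depth behind it (robot.grip_depth is the distance from the TCP to the grasp point, in m); z points along the fingers, y is the line along which they close (so a half turn about z gives the same grasp; the last joint's range is limited). The gripper opens to 87 mm and grips with 3 to 60 N. Pads are 19 mm wide; open, the fingers measure 117 mm over their backs; the gripper's body (75 mm by 190 mm) begins 51 mm behind the grasp point.
Start: joints at [-1.51, 0.527, 1.433, -0, 1.181, -0.178], TCP at [0.148, -0.607, 0.223] pointing down, gripper open.
Joint ranges: [-3.08, 3.08], [-0.75, 2.2], [0.22, 2.44], [-1.43, 4.57], [0, 2.65], [-2.85, 2.85]. Speed limits (rad/s): [2.79, 2.79, 3.14, 3.14, 3.14, 3.14].

INTERFACE

Orientations are given as a unit quaternion [x, y, z, w].
In Python, from rig import robot, eyes, workorder, readout gives the robot as it stands (robot), with the cameras (eyes), the job (workorder) and the readings (readout).
- The arm moves only by the shell command python3 nudge.py [OPENING] [FORCE], which reads ROWS from standard input. ROWS is a JSON list of rows, 1 to 20 of them, each an object with the fields dx, dy, dz (the shift in fractions of the full range, 1 being 0.75 m), turn (a turn about the tool's z in normalised numbers (1 is pi/2 rad)); a field left out counts as zero; each row shifts and turns the commanded pose from where the row before left it, along the tool's axes as they then stand; what a row does not reach is not made up. A row lasts 1/12 s, in which the tool goes at most 0.0417 m and 0.125 rad, less where a joint would pass 70% of its speed; a pose out of reach is approached as far as the arm can. OPENING is the finger opening in m, set as the command begins (- or left out keeps the last). The fingers move at their own pace and stop on an object; FORCE is the grip in N (left out, the last holds). Time passes only in rows, so rows that do not move let the fingers close. It prints the time, the measured TCP pose, the force, the opening and the grip force at its end. Input that does not fit is refused with a message, and nothing moves.
- readout.get_obs(): the state, without advancing time (a new reading comes with each control period).
- eyes.camera(name): name is "side" or "top"; returns a dict with "img" (400x640x3 uint8, red, green, blue), "fx", "fy", "cx", "cy" (pixels), "xyz" and "attitude" of the camera in the world. Camera axes: x right, y down, z forward; pixel columns grow to the right and rows downward; lengths in m; the calibration is good to about 2 mm. A picture is of the moment at which its call begins. There is no depth.
- workorder.hand_in(): hands the job in; it is judged then, once.
The state is a dict: "time": time; "q": joint angles; "joint_velocities": joint speeds; "joint_torque": joint torques, N m; "position": TCP position; "tool_rot": TCP orientation; "ft_force": force on the tool from outside, world axes, zero at the start; "moment": the same for the moment, N m; "grip_width": finger opening in m; "grip_force": force on a finger pad.
Only numpy, scipy, OpenCV 4.12 (cv2) and the standard library are available. Lean on these libraries where they do the work, as an engineer would, in place of code of your own. Each camera call takes 0.05 s, during which the arm holds its last target. There are 200 camera calls.

## Working session

There is one attempt and no reset: what is moved stays moved. The work goes in short steps, Python scripts to look and compute and a shell command to move; the robot and the scene stay as the last step left them, time stands still between calls to the robot, and variables do not carry over. Pictures are saved under pics/ and viewed, at most 10 in all, crops included, and the job is handed in when it is done.

```bash
ls; mkdir -p pics
python3 - <<'E'
from rig import robot, eyes, workorder, readout
import cv2,numpy as np
for n in("top","side"):
    c=eyes.camera(n); cv2.imwrite(f"pics/{n}0.png",c["img"][:,:,::-1]); np.save(f"pics/{n}0.npy",c,allow_pickle=True)
    print(n,{k:v for k,v in c.items() if k!="img"})
o=readout.get_obs();print(o, robot.grip_depth)
E
```

```text
nudge.py
pics
rig.py
top {'fx': 421.8939386017879, 'fy': 421.8939386017879, 'cx': 316.06343347443703, 'cy': 195.5289551055256, 'xyz': array([0.42992253, 0.04475671, 0.89840655]), 'attitude': array([-0.69768272,  0.71506784, -0.03192631,  0.02995861])}
side {'fx': 518.8772373186052, 'fy': 518.8772373186052, 'cx': 314.93363047387015, 'cy': 198.6435955779999, 'xyz': array([0.07346536, 0.6781222 , 0.35313428]), 'attitude': array([-0.21540488,  0.79104184, -0.54862203,  0.1639128 ])}
{'time': 0.1, 'q': array([-1.51048309e+00,  5.28373460e-01,  1.43374994e+00, -4.46808025e-05,
        1.18141938e+00, -1.78511986e-01]), 'joint_velocities': array([ 3.36043511e-05, -3.27255229e-03, -4.71503165e-03, -8.56946764e-04,
       -4.11705141e-04, -2.56984443e-03]), 'joint_torque': array([ 6.50618904e-05, -4.40983415e+01, -1.77151448e+01,  6.33993326e-02,
        5.33843448e-02, -4.99367366e-05]), 'position': array([ 0.14781966, -0.60659464,  0.22167705]), 'tool_rot': array([ 9.92877297e-01,  1.19137408e-01,  3.69683699e-05, -9.74582248e-04]), 'ft_force': array([ 0.46338241, -0.20701743, -0.02005372]), 'moment': array([0.01380868, 0.00163663, 0.00442017]), 'grip_force': 0.0, 'grip_width': 0.08687545174406411} 0.0187
```

View pics/top0.png

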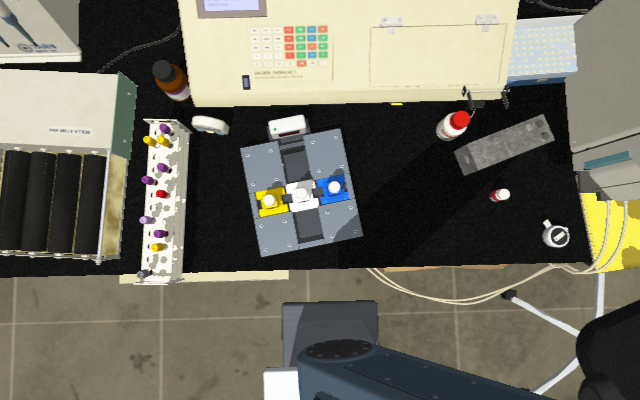

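View pics/side0.png

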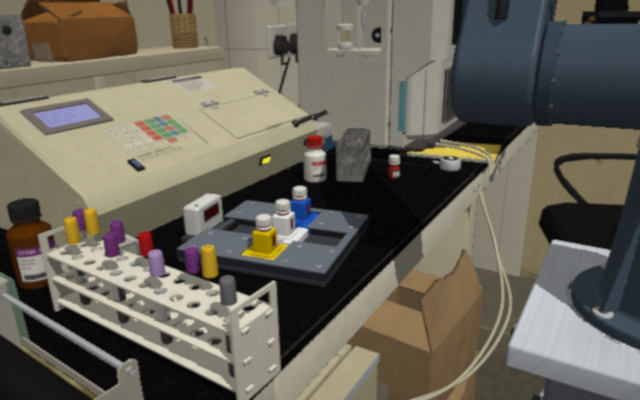

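The top view shows yellow in the left bay (~270,200), white at the crossing (~302,194), blue in the right bay (~334,187) and the reader at (288,127). The side view shows yellow at (264,237), white at (284,217) and blue at (301,203). Next I'll zoom in.

Run:
```python
import cv2,numpy as np
a=cv2.imread("pics/top0.png")[110:260,230:370]; b=cv2.imread("pics/side0.png")[170:290,170:375]
a=cv2.resize(a,None,fx=3.6,fy=3.6,interpolation=cv2.INTER_CUBIC)[:, :]
b=cv2.resize(b,None,fx=3.6,fy=3.6,interpolation=cv2.INTER_CUBIC)
cv2.imwrite("pics/cropa.png",a);cv2.imwrite("pics/cropb.png",b);print(a.shape,b.shape)
```

```text
(540, 504, 3) (432, 738, 3)
```

View pics/cropa.png

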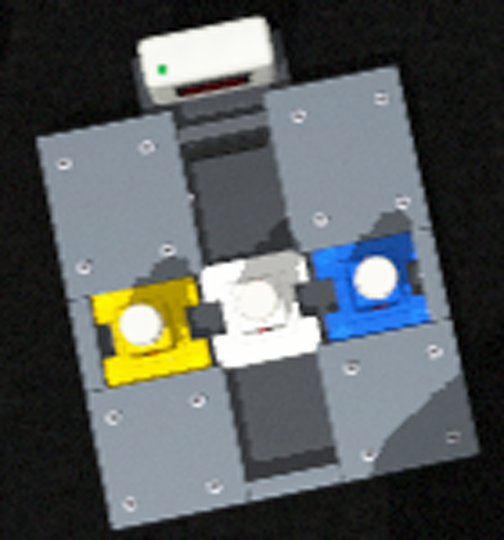

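View pics/cropb.png

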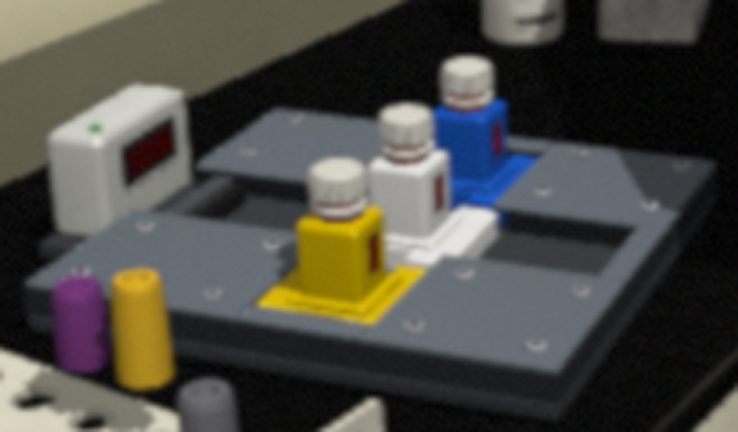

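The crops show yellow, white and blue caps at (141,325), (258,300) and (376,278) in the top crop, and at (336,188), (405,135) and (467,82) in the side crop. The plate corners are near (37,137), (397,66), (480,455) and (112,530). Next I'll measure these with masks and rays.

```bash
cat > h.py <<'E'
import numpy as np,cv2
from scipy.spatial.transform import Rotation as R
def load(n): return np.load(f"pics/{n}.npy",allow_pickle=True).item()
def ray(c,uv):
    d=R.from_quat(c["attitude"]).apply([(uv[0]-c["cx"])/c["fx"],(uv[1]-c["cy"])/c["fy"],1]); return c["xyz"],d/np.linalg.norm(d)
def plane(c,uv,z): p,d=ray(c,uv); return p+d*(z-p[2])/d[2]
def tri(c1,u1,c2,u2):
    p,d=ray(c1,u1);q,e=ray(c2,u2)
    s=np.linalg.lstsq(np.c_[d,-e],q-p,rcond=None)[0]
    a,b=p+d*s[0],q+e*s[1]; return (a+b)/2,np.linalg.norm(a-b)
def blob(m,seed):   # centroid & pixel count of the component nearest the seed
    n,l,s,ce=cv2.connectedComponentsWithStats(m.astype(np.uint8)); ok=[i for i in range(1,n) if s[i,4]>25]
    i=min(ok,key=lambda i:np.hypot(*(ce[i]-seed))); return ce[i],s[i]
E
python3 - <<'E'
from h import *
T,S=load("top0"),load("side0"); t=T["img"].astype(int);s=S["img"].astype(int)
near=lambda im,u,r:np.hypot(*(np.mgrid[:400,:640][::-1]-np.array(u)[:,None,None]))<r
wh=lambda im:(im.min(2)>150)&(np.ptp(im,axis=2)<40)
su={"y":((269.2,200.3),(263.3,222.5)),"w":((301.7,193.4),(282.5,207)),"b":((334.4,187.2),(299.7,193))}
for k,(a,b) in su.items():
    ca=blob(wh(t)&near(t,a,8),a) if k!="w" else (np.array(a),0); cb=blob(wh(s)&near(s,b,9),b)if k!="w" else (np.array(b),0)
    P,g=tri(T,ca[0],S,cb[0]); print(k,ca[0],cb[0],P.round(4),"gap",round(g,4),"plane.07",plane(T,ca[0],.074)[:2].round(4))
# cover plate corners
hsv=cv2.cvtColor(T["img"],cv2.COLOR_RGB2HSV)
m=np.zeros((400,640),np.uint8);g=t.max(2);m[125:262,235:368]=(g[125:262,235:368]>70)
m[:141,264:312]=0
m=cv2.morphologyEx(m,cv2.MORPH_OPEN,np.ones((3,3)))
n,l,st,_=cv2.connectedComponentsWithStats(m);i=1+st[1:,4].argmax()
h=cv2.convexHull(cv2.findContours((l==i).astype(np.uint8),0,1)[0][0])
P=np.array([plane(T,u,.027)[:2] for u in cv2.convexHull(np.vstack([c for c in cv2.findContours((np.isin(l,[j for j in range(1,n) if st[j,4]>300])).astype(np.uint8),0,1)[0]]))[:,0]],np.float32)
r=cv2.minAreaRect(P);print("plate",r,cv2.boxPoints(r))
for cn,u in (("top",[(37,137),(397,66),(480,455),(112,530)]),):
    print([plane(T,np.array(x)/3.6+(230,110),.027)[:2].round(4) for x in u])
E
```

```text
y [268.87755102 199.8877551 ] [263.75581395 217.65116279] [0.4967 0.1347 0.0749] gap 0.002 plane.07 [0.4959 0.1342]
w [301.7 193.4] [282.5 207. ] [0.5088 0.0705 0.0671] gap 0.0025 plane.07 [0.5071 0.0696]
b [334.00943396 186.67924528] [299.82258065 188.85483871] [0.5192 0.0063 0.0753] gap 0.0012 plane.07 [0.5188 0.0059]
plate ((0.5156382918357849, 0.07317572832107544), (0.2313036024570465, 0.21494249999523163), 10.261597633361816) [[ 0.38269114  0.15832542]
 [ 0.42098165 -0.05317901]
 [ 0.64858544 -0.01197396]
 [ 0.61029494  0.19953047]]
[array([0.61  , 0.1975]), array([ 0.6469, -0.013 ]), array([ 0.4197, -0.0537]), array([0.3824, 0.1569])]
```

Yaw is about 0.179 rad, the crossing is at about (0.508, 0.070), and cap heights of about 0.075 fit the expected 0.076. I'll grip along tray x, which needs the tool turned by about −1.51.

The rows are not in the units I measure in: shifts go in shares of 0.75 m and turns go in shares of pi/2 rad. I convert before sending: -0.07 rad / 1.5708 = -0.0446.

```bash
echo '[{"turn":-0.0764},{"turn":-0.0764},{"turn":-0.0764},{"turn":-0.0764},{"turn":-0.0764},{"turn":-0.0764},{"turn":-0.0764},{"turn":-0.0764},{"turn":-0.0764},{"turn":-0.0764},{"turn":-0.0764},{"turn":-0.0764},{"turn":-0.0446},{}]' | python3 nudge.py 0.06 15
cat >> h.py <<'E'
def todo(xyz,yaw):   # shift in tool axes and turn to reach xyz, yaw (tool x heading)
    from rig import robot, eyes, workorder, readout
    o=readout.get_obs();r=R.from_quat(o["tool_rot"]);x=r.as_matrix()[:,0];a=np.arctan2(x[1],x[0])
    print("yaw",round(a,4),"turn",round(a-yaw,4),"d_tool",r.inv().apply(np.array(xyz)-o["position"]).round(4),"F",o["ft_force"].round(2),"t",o["time"])
E
python3 -c "
from h import *
todo([.5077,.070,.222],1.75)"
```

```text
time: 1.27
position: [0.1478, -0.6068, 0.222]
tool_rot: [0.641, 0.767, 0.0, -0.0]
ft_force: [-0.8, -0.1, -0.3]
grip_width: 0.0601
grip_force: 0.0
yaw 1.7499 turn -0.0001 d_tool [0.6019 0.4747 0.0008] F [-0.79 -0.14 -0.3 ] t 1.2667
```

In the tool's units: 0.03 m / 0.75 = 0.04, 0.0235 m / 0.75 = 0.0313.

```bash
echo '[{"dx":0.04,"dy":0.0313},{"dx":0.04,"dy":0.0313},{"dx":0.04,"dy":0.0313},{"dx":0.04,"dy":0.0313},{"dx":0.04,"dy":0.0313},{"dx":0.04,"dy":0.0313},{"dx":0.04,"dy":0.0313},{"dx":0.04,"dy":0.0313},{"dx":0.04,"dy":0.0313},{"dx":0.04,"dy":0.0313},{"dx":0.04,"dy":0.0313},{"dx":0.04,"dy":0.0313},{"dx":0.04,"dy":0.0313},{"dx":0.04,"dy":0.0313},{"dx":0.04,"dy":0.0313},{"dx":0.04,"dy":0.0313},{"dx":0.04,"dy":0.0313},{"dx":0.04,"dy":0.0313},{"dx":0.04,"dy":0.0313},{"dx":0.04,"dy":0.0313}]' | python3 nudge.py
python3 -c "
from h import *
todo([.5077,.070,.222],1.75)"
```

```text
time: 2.93
position: [0.5046, 0.0685, 0.2225]
tool_rot: [0.642, 0.767, -0.0, -0.0]
ft_force: [-0.1, -0.4, 0.5]
grip_width: 0.0597
grip_force: 0.0
yaw 1.747 turn -0.003 d_tool [0.0009 0.0033 0.0005] F [-0.13 -0.43  0.49] t 2.9333
```

In the tool's units: 0.035 m / 0.75 = 0.0467.

```bash
echo '[{"dz":0.0467},{"dz":0.0467},{"dz":0.0467},{},{}]' | python3 nudge.py
python3 - <<'E'
from h import *
from rig import robot, eyes, workorder, readout
todo([.5077,.070,.032],1.75)
c=eyes.camera("side");t=eyes.camera("top")
np.save("pics/side1.npy",c,allow_pickle=True);np.save("pics/top1.npy",t,allow_pickle=True)
a=cv2.resize(t["img"][110:260,220:380],None,fx=2.4,fy=2.4);b=cv2.resize(c["img"][130:280,180:340],None,fx=2.4,fy=2.4)
cv2.imwrite("pics/p1.png",np.hstack([a,b])[:,:,::-1])
E
```

```text
time: 3.35
position: [0.5026, 0.0667, 0.1161]
tool_rot: [0.642, 0.767, -0.002, -0.002]
ft_force: [-0.4, -0.5, 0.3]
grip_width: 0.0601
grip_force: 0.0
yaw 1.7476 turn -0.0024 d_tool [0.0022 0.006  0.0841] F [-0.37 -0.51  0.29] t 3.35
```

View pics/p1.png

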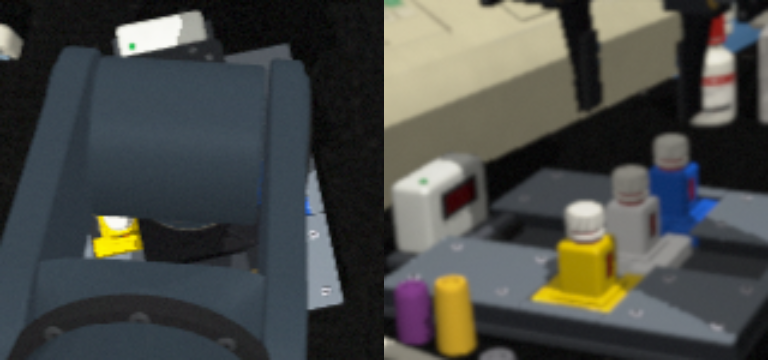

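The side view shows the fingers straddling white from above; the top view is blocked by the arm. I'll go down and grip.

```bash
echo '[{"dx":0.0027,"dy":0.008,"dz":0.0267},{"dz":0.04},{"dz":0.0267},{"dz":0.0173},{},{}]' | python3 nudge.py
python3 -c "
from h import *
todo([.5077,.070,.032],1.75)"
echo '[{},{},{},{},{}]' | python3 nudge.py 0.02 15
```

```text
time: 3.95
position: [0.5112, 0.0692, 0.0362]
tool_rot: [0.642, 0.767, 0.001, 0.001]
ft_force: [-0.1, 0.9, -0.5]
grip_width: 0.0602
grip_force: 0.0
yaw 1.748 turn -0.002 d_tool [ 0.0014 -0.0033  0.0042] F [-0.15  0.9  -0.49] t 3.95
time: 4.37
position: [0.5101, 0.0695, 0.0352]
tool_rot: [0.641, 0.767, 0.0, 0.001]
ft_force: [-0.5, 0.1, 0.4]
grip_width: 0.0341
grip_force: 0.0
```

```bash
echo '[{},{},{},{}]' | python3 nudge.py
```

```text
time: 4.7
position: [0.5099, 0.0695, 0.0348]
tool_rot: [0.641, 0.767, 0.0, 0.0]
ft_force: [-0.1, -0.3, 4.8]
grip_width: 0.028
grip_force: 15.0
```

In the tool's units: -0.008 m / 0.75 = -0.0107, -0.006 m / 0.75 = -0.008.

```bash
echo '[{"dy":-0.0053},{"dy":-0.008},{"dy":-0.0107},{"dy":-0.0107},{"dy":-0.0107},{"dy":-0.0107},{"dy":-0.0107},{"dy":-0.008},{"dy":-0.0053},{"dy":-0.004},{},{},{}]' | python3 nudge.py
echo '[{"dy":-0.002},{"dy":-0.002},{}]' | python3 nudge.py
echo '[{"dy":-0.002},{"dy":-0.002},{}]' | python3 nudge.py
```

```text
time: 5.78
position: [0.4466, 0.0581, 0.0348]
tool_rot: [0.641, 0.767, -0.0, -0.0]
ft_force: [1.3, -1.2, 6.5]
grip_width: 0.0278
grip_force: 15.0
time: 6.03
position: [0.4444, 0.0577, 0.0348]
tool_rot: [0.641, 0.767, 0.0, 0.0]
ft_force: [2.6, 0.7, 6.3]
grip_width: 0.0281
grip_force: 15.0
time: 6.28
position: [0.4415, 0.0571, 0.0348]
tool_rot: [0.641, 0.767, 0.0, 0.0]
ft_force: [2.9, 0.4, 5.5]
grip_width: 0.0277
grip_force: 15.0
```

In the tool's units: -0.001 m / 0.75 = -0.0013.

```bash
echo '[{"dy":-0.0013},{},{}]' | python3 nudge.py
echo '[{"dy":-0.0013},{},{}]' | python3 nudge.py
```

```text
time: 6.53
position: [0.4411, 0.057, 0.0348]
tool_rot: [0.642, 0.767, 0.001, 0.001]
ft_force: [4.0, 0.6, 5.5]
grip_width: 0.0281
grip_force: 15.0
time: 6.78
position: [0.441, 0.0569, 0.0349]
tool_rot: [0.642, 0.767, 0.001, 0.001]
ft_force: [4.7, 2.7, 4.1]
grip_width: 0.028
grip_force: 15.0
```

White is against the end wall, 69 mm from the crossing. That puts the crossing at (0.5089, 0.0692), which agrees with vision. Now I'll release, rise and go to yellow.

In the tool's units: -0.025 m / 0.75 = -0.0333, -0.015 m / 0.75 = -0.02.

```bash
echo '[{"dy":0.0013},{},{},{},{},{},{"dz":-0.02},{"dz":-0.0333},{"dz":-0.0333},{},{}]' | python3 nudge.py 0.06
python3 -c "
from h import *
todo([.497,.134,.034],1.75)"
```

```text
time: 7.7
position: [0.4415, 0.0571, 0.1005]
tool_rot: [0.641, 0.767, 0.001, 0.001]
ft_force: [-0.3, -1.1, -0.9]
grip_width: 0.0597
grip_force: 0.0
yaw 1.749 turn -0.001 d_tool [0.0659 0.068  0.0667] F [-0.27 -1.05 -0.9 ] t 7.7
```

In the tool's units: 0.021 m / 0.75 = 0.028, 0.02 m / 0.75 = 0.0267.

```bash
echo '[{"dx":0.0147,"dy":0.0147},{"dx":0.0267,"dy":0.028},{"dx":0.0267,"dy":0.028},{"dx":0.02,"dy":0.02},{},{},{}]' | python3 nudge.py
python3 - <<'E'
from h import *
from rig import robot, eyes, workorder, readout
todo([.497,.134,.034],1.75)
c=eyes.camera("side");t=eyes.camera("top")
a=cv2.resize(t["img"][110:260,220:380],None,fx=2.4,fy=2.4);b=cv2.resize(c["img"][130:280,180:340],None,fx=2.4,fy=2.4)
cv2.imwrite("pics/p2.png",np.hstack([a,b])[:,:,::-1])
E
```

```text
time: 8.28
position: [0.4943, 0.1338, 0.0984]
tool_rot: [0.641, 0.767, -0.001, -0.001]
ft_force: [-0.0, 0.3, 0.8]
grip_width: 0.0603
grip_force: 0.0
yaw 1.7492 turn -0.0008 d_tool [-0.0003  0.003   0.0644] F [-0.05  0.31  0.82] t 8.2833
```

View pics/p2.png

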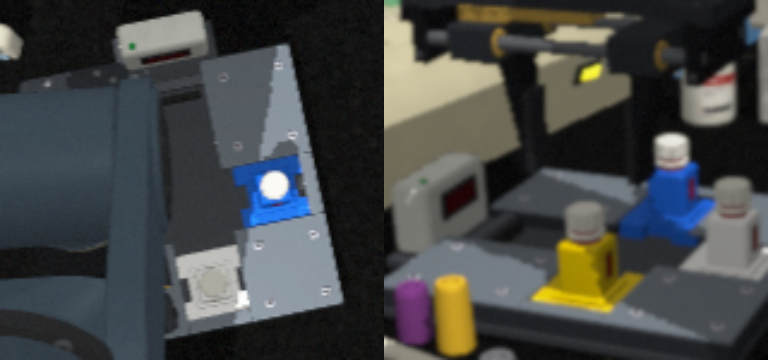

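White stands in the front bay at crop (212,284), blue is untouched at (272,185), and the fingers straddle yellow in the side crop. Going down on yellow now.

In the tool's units: 0.025 m / 0.75 = 0.0333, 0.003 m / 0.75 = 0.004.

```bash
echo '[{"dy":0.004,"dz":0.0133},{"dz":0.0333},{"dz":0.0267},{"dz":0.012},{},{}]' | python3 nudge.py
echo '[{},{},{},{},{},{},{},{},{},{}]' | python3 nudge.py 0.02 20
python3 -c "
from h import *
todo([.5089,.0692,.034],1.75)"
```

```text
time: 8.88
position: [0.4986, 0.1343, 0.0351]
tool_rot: [0.642, 0.767, -0.001, -0.001]
ft_force: [0.4, -0.4, 0.7]
grip_width: 0.0597
grip_force: 0.0
time: 9.72
position: [0.4991, 0.1347, 0.0359]
tool_rot: [0.641, 0.767, 0.0, 0.0]
ft_force: [-1.2, -0.8, 5.8]
grip_width: 0.0281
grip_force: 20.0
yaw 1.7489 turn -0.0011 d_tool [-0.0662 -0.0019  0.0019] F [-1.19 -0.79  5.77] t 9.7167
```

In the tool's units: -0.008 m / 0.75 = -0.0107, -0.006 m / 0.75 = -0.008.

```bash
echo '[{"dx":-0.0053,"dy":-0.002},{"dx":-0.008},{"dx":-0.0107},{"dx":-0.0107},{"dx":-0.0107},{"dx":-0.0107},{"dx":-0.0107},{"dx":-0.008},{"dx":-0.0067},{"dx":-0.004},{},{},{}]' | python3 nudge.py
python3 -c "
from h import *
todo([.5089,.0692,.034],1.75)"
```

```text
time: 10.8
position: [0.5093, 0.0706, 0.0359]
tool_rot: [0.642, 0.767, 0.0, 0.001]
ft_force: [-1.4, -1.4, 6.3]
grip_width: 0.0281
grip_force: 20.0
yaw 1.7487 turn -0.0013 d_tool [-0.0013 -0.0007  0.0019] F [-1.36 -1.4   6.29] t 10.8
```

Run:
```python
from h import *
from rig import robot, eyes, workorder, readout
c=eyes.camera("side")
cv2.imwrite("pics/p3.png",np.hstack([cv2.resize(c["img"][150:290,190:350],None,fx=4,fy=4)])[:,:,::-1])
```

```text
(no output)
```

View pics/p3.png

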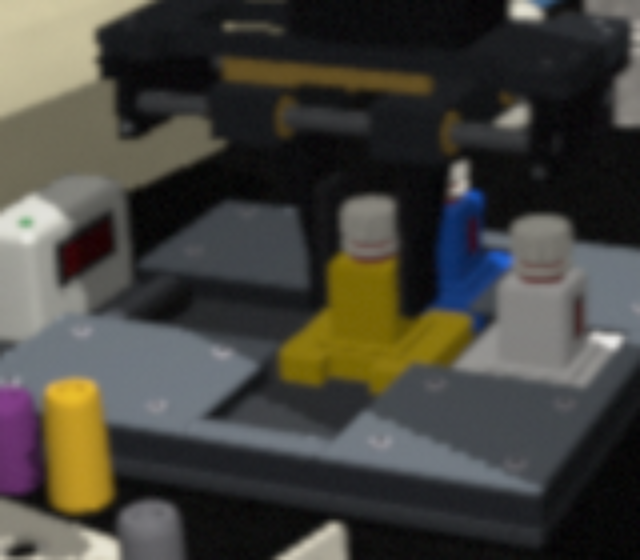

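Yellow's cap is at pixel (282,207), where white's cap stood at the crossing, so it is centred. White and blue are clear of it. Now into the dock lane.

In the tool's units: 0.002 m / 0.75 = 0.0027.

```bash
echo '[{"dy":0.0027},{"dy":0.0027},{"dy":0.0027},{},{}]' | python3 nudge.py
echo '[{"dy":0.0027},{"dy":0.004},{"dy":0.004},{"dy":0.004},{"dy":0.004},{},{}]' | python3 nudge.py
cat > s.py <<'E'
from h import *
from rig import robot, eyes, workorder, readout
o=readout.get_obs();d=o["position"][:2]-[.5089,.0692];u=np.array([.984,.178]);v=np.array([-.178,.984])
print("TRAY x %.2f y %.2f mm  Fx %.1f Fy %.1f t %.1f"%(d@u*1e3,d@v*1e3,o["ft_force"][:2]@u,o["ft_force"][:2]@v,o["time"]))
E
python3 s.py
```

```text
time: 11.27
position: [0.5136, 0.072, 0.0359]
tool_rot: [0.641, 0.767, -0.001, -0.001]
ft_force: [-3.2, -1.7, 8.2]
grip_width: 0.0279
grip_force: 20.0
time: 11.85
position: [0.5279, 0.0746, 0.0359]
tool_rot: [0.641, 0.767, -0.0, -0.0]
ft_force: [-2.3, 0.8, 7.2]
grip_width: 0.0277
grip_force: 20.0
TRAY x 19.67 y 1.90 mm  Fx -2.1 Fy 1.2 t 11.8
```

In the tool's units: 0.0015 m / 0.75 = 0.002.

```bash
for i in 1; do echo '[{"dy":0.002},{"dy":0.002},{}]' | python3 nudge.py >/dev/null; python3 s.py; echo '[{"dy":0.002},{"dy":0.002},{}]' | python3 nudge.py>/dev/null; python3 s.py; echo '[{"dy":0.002},{"dy":0.002},{}]' | python3 nudge.py>/dev/null; python3 s.py; echo '[{"dy":0.002},{"dy":0.002},{}]' | python3 nudge.py>/dev/null; python3 s.py; done
```

```text
TRAY x 21.98 y 1.97 mm  Fx -3.6 Fy 0.3 t 12.1
TRAY x 25.02 y 1.97 mm  Fx -4.2 Fy 0.3 t 12.3
TRAY x 28.04 y 1.96 mm  Fx -3.5 Fy 1.0 t 12.6
TRAY x 31.09 y 1.95 mm  Fx -3.1 Fy -0.0 t 12.8
```

In the tool's units: 0.001 m / 0.75 = 0.0013.

```bash
echo '[{"dy":0.0013},{"dy":0.0013},{}]' | python3 nudge.py >/dev/null; python3 s.py; echo '[{"dy":0.0013},{"dy":0.0013},{}]' | python3 nudge.py>/dev/null; python3 s.py; echo '[{"dy":0.0013},{"dy":0.0013},{}]' | python3 nudge.py>/dev/null; python3 s.py; echo '[{"dy":0.0013},{"dy":0.0013},{}]' | python3 nudge.py>/dev/null; python3 s.py;  echo '[{"dy":0.0013},{"dy":0.0013},{}]' | python3 nudge.py>/dev/null; python3 s.py; echo '[{"dy":0.0013},{"dy":0.0013},{}]' | python3 nudge.py>/dev/null; python3 s.py
```

```text
TRAY x 32.84 y 1.96 mm  Fx -3.0 Fy 0.4 t 13.1
TRAY x 34.88 y 1.95 mm  Fx -3.0 Fy -0.6 t 13.3
TRAY x 36.33 y 1.97 mm  Fx -3.8 Fy -1.0 t 13.6
TRAY x 36.56 y 1.98 mm  Fx -7.3 Fy -1.4 t 13.8
TRAY x 37.30 y 1.98 mm  Fx -9.3 Fy -2.5 t 14.1
TRAY x 38.73 y 1.95 mm  Fx -9.9 Fy -2.4 t 14.3
```

In the tool's units: 0.001 m / 0.75 = 0.0013.

```bash
echo '[{"dy":0.0013},{"dy":0.0013},{}]' | python3 nudge.py >/dev/null; python3 s.py; echo '[{"dy":0.0013},{"dy":0.0013},{}]' | python3 nudge.py>/dev/null; python3 s.py; echo '[{"dy":0.0013},{"dy":0.0013},{}]' | python3 nudge.py>/dev/null; python3 s.py; echo '[{"dy":0.0013},{"dy":0.0013},{}]' | python3 nudge.py>/dev/null; python3 s.py
```

```text
TRAY x 40.20 y 1.96 mm  Fx -11.5 Fy -2.7 t 14.6
TRAY x 43.27 y 1.69 mm  Fx -8.4 Fy -3.5 t 14.8
TRAY x 48.82 y 0.94 mm  Fx -4.1 Fy -3.8 t 15.1
TRAY x 50.91 y 0.85 mm  Fx -4.1 Fy -3.4 t 15.3
```

In the tool's units: 0.001 m / 0.75 = 0.0013.

```bash
echo '[{"dy":0.0013},{"dy":0.0013},{"dy":0.0013},{}]' | python3 nudge.py >/dev/null; python3 s.py; echo '[{"dy":0.0013},{"dy":0.0013},{"dy":0.0013},{}]' | python3 nudge.py>/dev/null; python3 s.py; echo '[{"dy":0.0013},{"dy":0.0013},{}]' | python3 nudge.py>/dev/null; python3 s.py; echo '[{"dy":0.0013},{"dy":0.0013},{}]' | python3 nudge.py>/dev/null; python3 s.py; echo '[{"dy":0.0007},{"dy":0.0007},{}]' | python3 nudge.py>/dev/null; python3 s.py
```

```text
TRAY x 53.98 y 0.80 mm  Fx -3.9 Fy -3.3 t 15.7
TRAY x 56.97 y 0.78 mm  Fx -4.4 Fy -4.1 t 16.0
TRAY x 58.97 y 0.79 mm  Fx -4.4 Fy -3.5 t 16.3
TRAY x 60.92 y 0.75 mm  Fx -4.3 Fy -4.2 t 16.5
TRAY x 61.72 y 0.75 mm  Fx -3.8 Fy -2.7 t 16.8
```

In the tool's units: 0.0005 m / 0.75 = 0.0007.

```bash
echo '[{"dy":0.0007},{"dy":0.0007},{}]' | python3 nudge.py>/dev/null; python3 s.py; echo '[{"dy":0.0007},{"dy":0.0007},{}]' | python3 nudge.py>/dev/null; python3 s.py; echo '[{"dy":0.0007},{},{}]' | python3 nudge.py>/dev/null; python3 s.py;echo '[{"dy":0.0007},{},{}]' | python3 nudge.py>/dev/null; python3 s.py
```

```text
TRAY x 62.73 y 0.74 mm  Fx -4.1 Fy -3.3 t 17.0
TRAY x 64.10 y 0.96 mm  Fx -2.7 Fy -1.3 t 17.3
TRAY x 64.86 y 1.29 mm  Fx -2.5 Fy -1.5 t 17.5
TRAY x 65.01 y 1.36 mm  Fx -3.8 Fy -1.3 t 17.8
```

Past ~64 mm the side force drops and the resistance eases, which looks like the catch entering the notch. A couple more gentle steps should show the buffer.

In the tool's units: 0.0005 m / 0.75 = 0.0007.

```bash
echo '[{"dy":0.0007},{},{}]' | python3 nudge.py>/dev/null; python3 s.py; echo '[{"dy":0.0007},{},{}]' | python3 nudge.py>/dev/null; python3 s.py
```

```text
TRAY x 65.13 y 1.38 mm  Fx -4.0 Fy -1.3 t 18.0
TRAY x 65.16 y 1.40 mm  Fx -4.4 Fy -2.7 t 18.3
```

The buffer stiffness of about 6 N/mm is felt with ~0.3 mm pressed. One small press more, then a gentle pull back to test the latch.

In the tool's units: 0.0005 m / 0.75 = 0.0007.

```bash
echo '[{"dy":0.0007},{"dy":0.0007},{},{}]' | python3 nudge.py>/dev/null; python3 s.py; echo '[{"dy":-0.0013},{"dy":-0.0013},{"dy":-0.0013},{},{}]' | python3 nudge.py>/dev/null; python3 s.py; echo '[{"dy":-0.0013},{},{}]' | python3 nudge.py>/dev/null; python3 s.py;  echo '[{"dy":-0.0013},{},{}]' | python3 nudge.py>/dev/null; python3 s.py
```

```text
TRAY x 65.33 y 1.49 mm  Fx -6.6 Fy -1.3 t 18.6
TRAY x 65.19 y 1.44 mm  Fx -1.5 Fy -0.4 t 19.0
TRAY x 65.06 y 1.47 mm  Fx -0.7 Fy -1.2 t 19.3
TRAY x 64.75 y 1.47 mm  Fx 2.1 Fy -1.0 t 19.5
```

In the tool's units: -0.001 m / 0.75 = -0.0013.

```bash
echo '[{"dy":-0.0013},{},{}]' | python3 nudge.py>/dev/null; python3 s.py;  echo '[{"dy":-0.0013},{},{}]' | python3 nudge.py>/dev/null; python3 s.py
```

```text
TRAY x 63.91 y 1.62 mm  Fx 3.0 Fy -1.9 t 19.8
TRAY x 63.77 y 1.62 mm  Fx 4.2 Fy -1.5 t 20.0
```

In the tool's units: -0.001 m / 0.75 = -0.0013.

```bash
echo '[{"dy":-0.0013},{},{}]' | python3 nudge.py>/dev/null; python3 s.py; echo '[{"dy":0.002},{"dy":0.002},{},{}]' | python3 nudge.py>/dev/null; python3 s.py
```

```text
TRAY x 63.60 y 1.60 mm  Fx 6.0 Fy -0.6 t 20.3
TRAY x 63.93 y 1.77 mm  Fx 3.1 Fy -2.1 t 20.6
```

The latch holds (6 N pull, no travel). Now to release and rise.

In the tool's units: 0.001 m / 0.75 = 0.0013.

```bash
echo '[{"dy":0.0013},{},{},{},{},{},{}]' | python3 nudge.py 0.06; echo '[{"dz":-0.0133},{"dz":-0.0267},{"dz":-0.04},{"dz":-0.04},{"dz":-0.04},{"dx":-0.04,"dy":-0.0267,"dz":-0.0267},{"dx":-0.0533},{"dx":-0.0533},{"dx":-0.0533},{"dx":-0.0533},{"dx":-0.0533},{"dx":-0.0533},{"dx":-0.0533},{},{}]' | python3 nudge.py
python3 - <<'E'
from h import *
from rig import robot, eyes, workorder, readout
c=eyes.camera("side");t=eyes.camera("top")
np.save("pics/top9.npy",t,allow_pickle=True)
a=cv2.resize(t["img"][110:260,220:380],None,fx=2.5,fy=2.5);b=cv2.resize(c["img"][150:300,180:340],None,fx=2.5,fy=2.5)
cv2.imwrite("pics/p9.png",np.hstack([a,b])[:,:,::-1])
E
```

```text
time: 21.18
position: [0.5715, 0.0828, 0.0353]
tool_rot: [0.641, 0.767, -0.0, -0.0]
ft_force: [0.2, -0.1, -0.2]
grip_width: 0.059
grip_force: 0.0
time: 22.43
position: [0.6071, -0.2286, 0.1761]
tool_rot: [0.643, 0.766, 0.0, 0.001]
ft_force: [-0.2, 0.4, 0.0]
grip_width: 0.0598
grip_force: 0.0
```

View pics/p9.png

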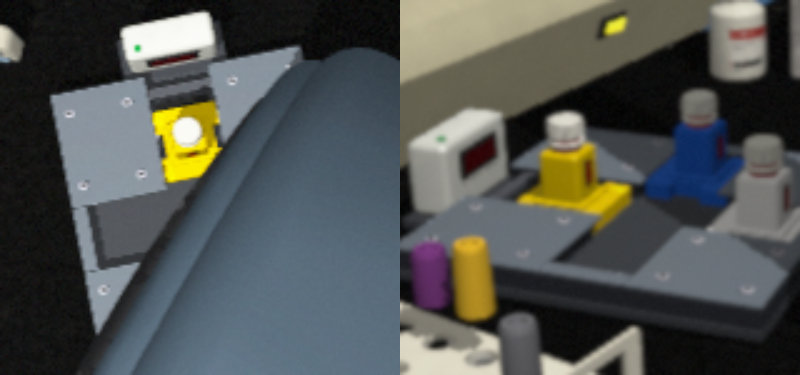

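Yellow sits in the dock (top crop cap at 187,131), with white in the front bay and blue in the right bay. One last position check, and hand in only if it agrees with what was felt.

Run:
```python
from h import *
from rig import robot, eyes, workorder, readout
p=plane(load("top9"),(294.8,162.4),.074)[:2]-[.5089,.0692]; x=p@[.984,.178]*1e3; print(x,p@[-.178,.984]*1e3)
if abs(x-64.5)<3: print(workorder.hand_in())
```

```text
61.34525718744668 1.8370082266086099
```

The top camera read the same caps 2.4–3.2 mm short in tray x when compared with their gripped positions. I'll redo this with the mask centroid and that known offset.

Run:
```python
from h import *
T=load("top9");t=T["img"].astype(int)
m=(t.min(2)>150)&(np.ptp(t,axis=2)<40)&(np.hypot(*(np.mgrid[:400,:640][::-1]-np.array([294.8,162.4])[:,None,None]))<8)
u=np.array([.984,.178]);c=blob(m,(294.8,162.4))[0]
x=(plane(T,c,.074)[:2]-[.5089,.0692])@u*1e3
b=(np.array([.4991,.1347])-[.4959,.1342])@u*1e3   # yellow: gripped pose minus same-method cap reading
print(c,"raw",x,"bias",b,"corrected",x+b)
```

```text
[294.57575758 162.33333333] raw 61.5651517518891 bias 3.237799999999976 corrected 64.80295175188907
```

The corrected position is 64.8 mm. The catch held at 63.6 mm and the buffer was felt from about 64.9 mm, so yellow is home.

```bash
python3 -c "
from rig import robot, eyes, workorder, readout
print(workorder.hand_in())"
```

```text
the job is handed in; nothing more can be done
None
```

The job is handed in, with no verdict shown: white is in the front bay, yellow is latched in the dock and released (it held a 6 N pull back, buffer pressed in under 1 mm), and blue was left in its bay.

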